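# Find the worn lid hinge

### The arm

A 7-joint arm with a two-finger parallel gripper is mounted at the origin on the work surface. World frame = base frame: x ahead of the robot, y to its left, z up, the work surface at z = 0. Lengths are in m, angles in rad, forces in N, time in s.
With the tool pointing down it reaches from about 0.425 to 0.825 m from the base axis. Payload 3.6 kg.
Tool frame: the origin (TCP) lies where the fingers leave the gripper's body, on its centre line; the fingertips stand 73 mm ahead of it and the grasp point (between the pads) lies 54 mm ahead of it; z points along the fingers, y is the line along which they close (so a half turn about z gives the same grasp; the last joint's range is limited). The gripper opens to 85 mm and grips with 20 to 120 N. Pads are 22 mm wide; open, the fingers measure 114 mm over their backs; the gripper's body (76 mm by 85 mm) begins 54 mm behind the grasp point. The pads swing forward as they close: fully open they stand 13 mm farther back than shut.
Start: joints at [-1.198, 0.615, -0.013, 1.423, 0.008, 1.103, -0.04], TCP at [0.253, 0.599, 0.304] pointing down, gripper open.
Joint ranges: [-3.12, 3.12], [-0.3, 2.06], [-1.34, 1.32], [0.26, 2.42], [-1.36, 4.5], [0.01, 1.98], [-2.84, 2.84]. Speed limits (rad/s): [2.79, 2.79, 3.14, 3.14, 3.14, 3.14, 3.14].

### API

Orientations are given as a unit quaternion [x, y, z, w].
In Python, from station import arm, snapshot, camera_info, ticket gives the robot as it stands. Calls block until the motion is done:
- arm.movep(position, orientation): joint-space move of the TCP to a pose.
- arm.line_to(position, velocity=0.15, ori=None): straight line of the TCP; ori=None keeps the orientation; velocity is the mean speed in m/s.
- arm.move_j(angles): joint-space move.
- arm.move_gripper(opening, effort=None): opening from 0.0 (shut) to 1.0 (fully open); effort is the grip in N (None keeps the last); returns when the fingers have stopped.
- arm.pause(seconds).
- arm.ik(position, orientation): joint angles nearest the present ones, or None.
- snapshot(name): name is "side" or "top" or "wrist"; returns the picture (400x640x3 uint8, blue, green, red); there is no depth.
- camera_info(name): a dict with "fx", "fy", "cx", "cy" (pixels), "R" (3x3) and "t" (3): a world point X has camera coordinates R X + t; the wrist camera has in their place "T_tool_cam" (4x4, takes a point from camera to tool coordinates, whose origin is the TCP and whose axes are the flange's). Camera axes: x right, y down, z forward; pixel columns grow to the right and rows downward; lengths in m; the calibration is good to about 2 mm. The wrist camera is an equidistant fisheye: a pixel r from the principal point sees the ray r / f radians off the axis. A picture is of the moment at which its call begins: read the wrist's pose just before it. camera_info takes no time and is no camera call.
A pose or a line that the arm cannot do raises arm.MotionError and nothing moves.
- ticket.finish_job(): hands the job in; it is judged then, once.
Readings, each from a call of its own:
- arm.read_time(): time.
- arm.read_joint_positions(): joint angles.
- arm.read_dq(): joint speeds.
- arm.read_effort(): joint torques, N m.
- arm.read_tool_pos(): TCP position.
- arm.read_eef_rot(): TCP orientation.
- arm.read_ft_force(): force on the tool from outside, world axes, zero at the start.
- arm.read_wrist_torque(): the same for the moment, N m.
- arm.read_opening(): opening from 0.0 (shut) to 1.0 (fully open).
- arm.read_finger_force(): force on a finger pad.
Only numpy, scipy, OpenCV 4.12 (cv2) and the standard library are available. Lean on these libraries where they do the work, as an engineer would, in place of code of your own. Each camera call takes 0.05 s, during which the arm holds its last target. There are 200 camera calls.

### The job

One of the two sample warmers has a worn lid hinge. Find out which: lift a lid by its bar until you feel it meet its stop, without straining the stop, and let go to see whether it holds; leave the sound lid standing open against its stop and the worn one shut, and only then stand the orange marker upright on the middle of the worn lid. Do not disturb the jar, the mortar or the spatula.

Things in the scene. Friction and masses are not known exactly. Their poses are not given: they have to be found in the camera images.
- unit_a: sample warmer housing, fixed to the bench: silver open box 150 x 150 x 90 mm high under a dark lid (the two warmers, a and b, look alike and either may be the worn one or stand on either side). Origin: centre of its underside; its +x points from the lid's bar to its hinge, z up
- lid_a (a joint): opening angle of that lid, rad: 0 shut, grows as the bar rises; stop met somewhere from 0.85 to 1.22. Lid 0.25 to 0.35 kg. A sound hinge has 0.5 N m of friction either way and holds at any angle (3 to 5 N at the bar lifts it); a worn one holds at no angle: 1 to 3 N lifts it and it sinks shut in 1 to 4 s
- lid_a_bar (a point): middle of the lid's black handle bar: round, 10 mm thick, 100 mm long, level, parallel to the hinge, held by two 8 mm rods 45 mm in front of the lid's front edge (free space under it and on both sides); it moves with the lid on a 207 mm radius about the hinge, 95 mm above the bench when the lid is closed
- lid_a_hinge (a point): middle of the lid's hinge axis, 90 mm above the bench, 12 mm behind the housing's rear wall; the point turns with the lid, its y along the axis
- lid_a_middle (a point): middle of the lid's flat upper face (160 x 150 mm, 8 mm thick), 98 mm above the bench when closed; moves with the lid
- stop_a: black rubber stop roller, 20 mm thick, on an off-centre pin behind and below the hinge; origin on the pin. Its setting is unknown. A steel tail behind the hinge comes down on it as the lid opens; from there the pull at the bar rises steeply. Lever about 29 mm at the tail, 207 mm at the bar: 2 to 8 N of extra pull seats the tail on it, 20 N of extra pull at the bar strains it
- unit_b: sample warmer housing, fixed to the bench: silver open box 150 x 150 x 90 mm high under a dark lid (the two warmers, a and b, look alike and either may be the worn one or stand on either side). Origin: centre of its underside; its +x points from the lid's bar to its hinge, z up
- lid_b (a joint): opening angle of that lid, rad: 0 shut, grows as the bar rises; stop met somewhere from 0.85 to 1.22. Lid 0.25 to 0.35 kg. A sound hinge has 0.5 N m of friction either way and holds at any angle (3 to 5 N at the bar lifts it); a worn one holds at no angle: 1 to 3 N lifts it and it sinks shut in 1 to 4 s
- lid_b_bar (a point): middle of the lid's black handle bar: round, 10 mm thick, 100 mm long, level, parallel to the hinge, held by two 8 mm rods 45 mm in front of the lid's front edge (free space under it and on both sides); it moves with the lid on a 207 mm radius about the hinge, 95 mm above the bench when the lid is closed
- lid_b_hinge (a point): middle of the lid's hinge axis, 90 mm above the bench, 12 mm behind the housing's rear wall; the point turns with the lid, its y along the axis
- lid_b_middle (a point): middle of the lid's flat upper face (160 x 150 mm, 8 mm thick), 98 mm above the bench when closed; moves with the lid
- stop_b: black rubber stop roller, 20 mm thick, on an off-centre pin behind and below the hinge; origin on the pin. Its setting is unknown. A steel tail behind the hinge comes down on it as the lid opens; from there the pull at the bar rises steeply. Lever about 29 mm at the tail, 207 mm at the bar: 2 to 8 N of extra pull seats the tail on it, 20 N of extra pull at the bar strains it
- marker: orange service marker, a loose round peg on a foot, 50 mm tall, 80 g: foot 48 mm across and 12 mm high, stem tapering from 26 to 22 mm above it. Origin: centre of its underside, z up
- jar: white jar with yellow cap, 56 mm across, 70 mm tall, loose; leave alone. Origin: centre of its underside
- mortar: white ceramic mortar bowl, 110 mm across, 70 mm tall, loose; leave alone. Origin: centre of its underside
- spatula: steel spatula, 180 mm long, lying loose; leave alone. Origin: underside, near mid-length
Not all that is in view belongs to the job. What is shaped like the marker but pink or turquoise is not meant.

How it is judged:
On the way, in this order (a step that is already met when the one before it is completed fails the run):
1. a lid is brought up against its stop ((contact force between lid_a and stop_a above 2 N or contact force between lid_b and stop_b above 2 N)), for 0.05 s.
2. a lid has been let go and holds by itself, open against its stop (only the sound one can) (((value of joint lid_a above 0.75 rad and velocity of joint lid_a between -0.03 and 0.03 rad/s and contact force between lid_a and stop_a above 0.3 N and contact force between each of the arm, the fingers and lid_a below 0.1 N) or (value of joint lid_b above 0.75 rad and velocity of joint lid_b between -0.03 and 0.03 rad/s and contact force between lid_b and stop_b above 0.3 N and contact force between each of the arm, the fingers and lid_b below 0.1 N))), for 0.5 s.
3. the marker stands on the other, closed lid (((value of joint lid_b above 0.75 rad and velocity of joint lid_b between -0.03 and 0.03 rad/s and contact force between lid_b and stop_b above 0.3 N and contact force between each of the arm, the fingers and lid_b below 0.1 N and horizontal distance between marker and lid_a_middle below 0.04 m and z of marker in the frame of lid_a_middle between -0.005 and 0.005 m and angle between marker's own z axis and vertical below 0.1 rad and value of joint lid_a below 0.04 rad and linear speed of marker below 0.02 m/s and contact force between the fingers and marker below 0.1 N) or (value of joint lid_a above 0.75 rad and velocity of joint lid_a between -0.03 and 0.03 rad/s and contact force between lid_a and stop_a above 0.3 N and contact force between each of the arm, the fingers and lid_a below 0.1 N and horizontal distance between marker and lid_b_middle below 0.04 m and z of marker in the frame of lid_b_middle between -0.005 and 0.005 m and angle between marker's own z axis and vertical below 0.1 rad and value of joint lid_b below 0.04 rad and linear speed of marker below 0.02 m/s and contact force between the fingers and marker below 0.1 N))), for 0.2 s.
At the end, for the whole second after the job is handed in: the sound lid stands open, still and untouched, against its stop (over 0.3 N on it, over 0.75 rad); the worn lid is shut (under 0.04 rad) with the marker released, at rest, upright (within 0.1 rad) on its face (within 5 mm), at most 40 mm from the lid's middle (((value of joint lid_b above 0.75 rad and velocity of joint lid_b between -0.03 and 0.03 rad/s and contact force between lid_b and stop_b above 0.3 N and contact force between each of the arm, the fingers and lid_b below 0.1 N and horizontal distance between marker and lid_a_middle below 0.04 m and z of marker in the frame of lid_a_middle between -0.005 and 0.005 m and angle between marker's own z axis and vertical below 0.1 rad and value of joint lid_a below 0.04 rad and linear speed of marker below 0.02 m/s and contact force between the fingers and marker below 0.1 N) or (value of joint lid_a above 0.75 rad and velocity of joint lid_a between -0.03 and 0.03 rad/s and contact force between lid_a and stop_a above 0.3 N and contact force between each of the arm, the fingers and lid_a below 0.1 N and horizontal distance between marker and lid_b_middle below 0.04 m and z of marker in the frame of lid_b_middle between -0.005 and 0.005 m and angle between marker's own z axis and vertical below 0.1 rad and value of joint lid_b below 0.04 rad and linear speed of marker below 0.02 m/s and contact force between the fingers and marker below 0.1 N))).
It fails at once if a lid is forced against its stop (over 140 N between tail and roller, about 20 N of extra pull at the bar) (contact force between lid_a and stop_a above 140 N or contact force between lid_b and stop_b above 140 N).
It fails at once if the marker is dropped or thrown (faster than 0.6 m/s while not held) (linear speed of marker above 0.6 m/s and contact force between the fingers and marker below 0.1 N).
It fails at once if the jar, mortar or spatula is moved more than 30 mm (distance of any of jar, mortar, spatula from where it was at the start of the episode above 0.03 m).
It also fails if it takes over 72 s, if anything falls off the work surface, if the arm or the gripper's body presses on something with over 40 N, if the wrist force passes 120 N, or if a joint passes its speed limit or range.

## Working session

There is one attempt and no reset: what is moved stays moved. The work goes in short steps, each a Python script; the robot and the scene stay as the last script left them, time stands still between calls to the robot, and variables do not carry over. Pictures are saved under pics/ and viewed, at most 10 in all, crops included, and the job is handed in when it is done.

```bash
mkdir -p pics; ls; python3 - <<'E'
from station import arm,snapshot,camera_info
import cv2,numpy as np
for n in("side","top"):
    cv2.imwrite(f"pics/{n}0.png",snapshot(n)); c=camera_info(n); print(n,c)
print(arm.read_time(),arm.read_tool_pos(),arm.read_eef_rot(),camera_info("wrist"))
E
```

```text
pics
side {'fx': 402.8425358759455, 'fy': 402.8425358759455, 'cx': 317.6120747039764, 'cy': 199.38286708100392, 'R': array([[ 0.83679644, -0.54742923, -0.0096415 ],
       [-0.42907462, -0.64473852, -0.63261933],
       [ 0.34009806,  0.53351053, -0.77440288]]), 't': array([-0.46731725,  0.30847524,  0.89936795])}
top {'fx': 426.34262690480676, 'fy': 426.34262690480676, 'cx': 323.8719018365679, 'cy': 199.82084230911727, 'R': array([[-1.11063904e-02, -9.99938289e-01, -2.56354773e-04],
       [-9.89415075e-01,  1.10266034e-02, -1.44693548e-01],
       [ 1.44687446e-01, -1.35338175e-03, -9.89476483e-01]]), 't': array([-0.00151238,  0.54903328,  1.26221059])}
0.1 [0.25278122 0.59827171 0.30285897] [ 1.98525537e-01  9.80095047e-01 -1.12396570e-03 -2.16137080e-04] {'fx': 309.70691628693146, 'fy': 309.70691628693146, 'cx': 315.7330911755825, 'cy': 197.6888235157545, 'T_tool_cam': array([[ 9.28581632e-04, -9.61078726e-01, -2.76273090e-01,
         6.92221285e-02],
       [ 9.99998218e-01,  1.34653426e-03, -1.32313086e-03,
        -1.43791577e-03],
       [ 1.64364411e-03, -2.76271369e-01,  9.61078264e-01,
        -7.00410693e-02],
       [ 0.00000000e+00,  0.00000000e+00,  0.00000000e+00,
         1.00000000e+00]])}
```

View pics/top0.png

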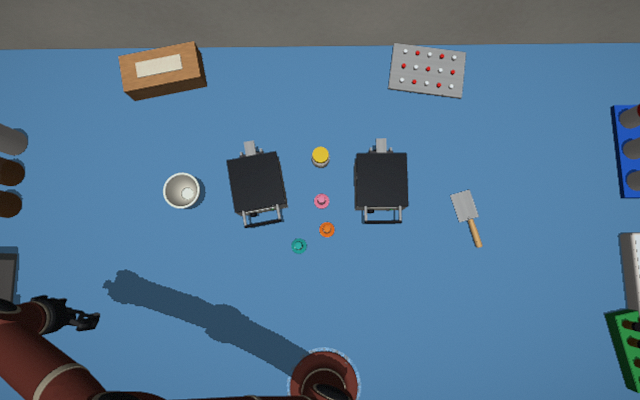

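View pics/side0.png

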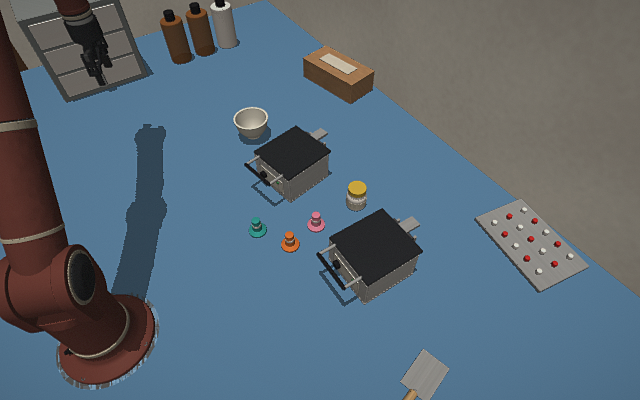

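The top view shows a lid on the left at about (257,182) with its bar at (264,222), and one on the right at (381,180) with its bar at (382,221). The orange marker is at (327,230), pink at (322,201), turquoise at (299,246), the jar at (320,156), the mortar at (182,191) and the spatula at (467,217). Next I'll measure these.

```bash
cat > h.py <<'E'
from station import arm,snapshot,camera_info,ticket
import cv2,numpy as np
from scipy.spatial.transform import Rotation as Rot
def back(n,uv,z):
    c=camera_info(n);R,t=np.array(c["R"]),np.array(c["t"])
    d=R.T@np.array([(uv[0]-c["cx"])/c["fx"],(uv[1]-c["cy"])/c["fy"],1]);o=-R.T@t
    return o+d*(z-o[2])/d[2]
def proj(n,X):
    c=camera_info(n);p=np.array(c["R"])@X+np.array(c["t"]);return np.array([c["cx"]+c["fx"]*p[0]/p[2],c["cy"]+c["fy"]*p[1]/p[2]])
E
python3 - <<'E'
from h import *
im=cv2.imread("pics/top0.png");hsv=cv2.cvtColor(im,cv2.COLOR_BGR2HSV)
m=(im.max(2)<60).astype(np.uint8); m[:140]=0;m[232:]=0;m[:,:215]=0;m[:,430:]=0
m2=cv2.morphologyEx(m,cv2.MORPH_OPEN,np.ones((9,9)))
n,l,s,c=cv2.connectedComponentsWithStats(m2)
for i in range(1,n):
    if s[i,4]<800: continue
    pts=cv2.findNonZero((l==i).astype(np.uint8))
    box=cv2.boxPoints(cv2.minAreaRect(pts))
    P=np.array([back("top",b,.098)[:2] for b in box]);M=back("top",c[i],.098)
    print("lid",c[i].round(1),s[i],M.round(4),"boxmid",P.mean(0).round(4));print(P.round(4).tolist(),[np.linalg.norm(P[k]-P[k-1]).round(3) for k in range(4)])
for nm in("top","side"):
    I=cv2.imread(f"pics/{nm}0.png");H=cv2.cvtColor(I,cv2.COLOR_BGR2HSV)
    mk=((H[...,0]>5)&(H[...,0]<14)&(H[...,1]>190)&(H[...,2]>120)).astype(np.uint8)
    n,l,s,c=cv2.connectedComponentsWithStats(mk)
    for i in range(1,n):
        if s[i,4]>25: print(nm,"or",c[i].round(1),s[i],back(nm,c[i],.02).round(4))
cv2.imwrite("pics/crop.png",cv2.resize(im[130:260,210:420],None,fx=3.8,fy=3.8,interpolation=cv2.INTER_CUBIC))
E
```

```text
lid [256.2 181.5] [ 229  153   56   57 2675] [0.5969 0.1903 0.098 ] boxmid [0.5977 0.1901]
[[0.6654, 0.2796], [0.6896, 0.1286], [0.5296, 0.1019], [0.5063, 0.2502]] [np.float64(0.162), np.float64(0.153), np.float64(0.162), np.float64(0.15)]
lid [381.  179.8] [ 356  153   52   54 2675] [ 0.598  -0.1761  0.098 ] boxmid [ 0.5996 -0.1775]
[[0.6797, -0.1043], [0.678, -0.2555], [0.5196, -0.2492], [0.5213, -0.1008]] [np.float64(0.158), np.float64(0.151), np.float64(0.158), np.float64(0.148)]
top or [326.6 229. ] [320 223  14  14 105] [ 0.4613 -0.015   0.02  ]
side or [288.8 234.5] [285 232   8   7  37] [0.4716 0.0036 0.02  ]
side or [290.  245.6] [282 238  17  14 105] [ 0.4568 -0.0274  0.02  ]
```

View pics/crop.png

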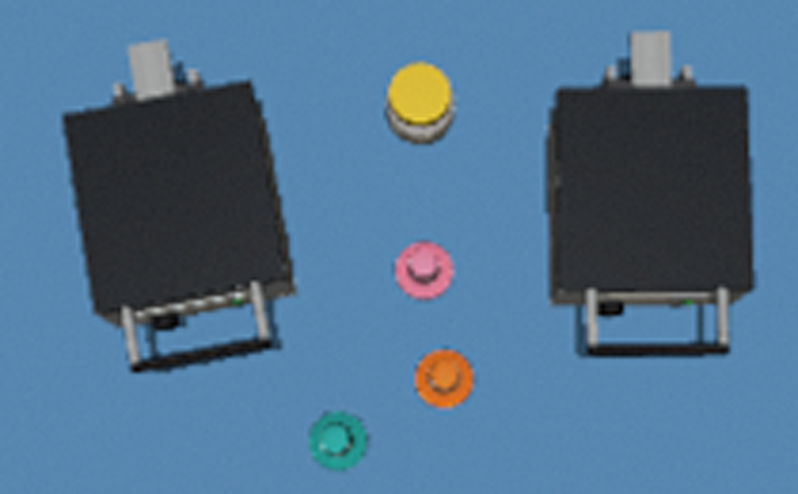

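Both lids measure close to 160 x 150 mm. In the crop the left bar runs from (135,366) to (278,343) and the right bar from (586,350) to (729,350). I'll check those bars against the lid fit, then hover over the left one.

```bash
cat >> h.py <<'E'
def down(yaw,flip=False):  # tool down, closing line along yaw
    y=np.array([np.cos(yaw),np.sin(yaw),0])*(-1 if flip else 1);z=np.array([0,0,-1.])
    return Rot.from_matrix(np.c_[np.cross(y,z),y,z]).as_quat()
def best(p,yaw):
    q0=np.array(arm.read_joint_positions());r=[]
    for f in(False,True):
        o=down(yaw,f);j=arm.ik(p,o)
        if j is not None: r.append((np.abs(np.array(j)-q0).max(),f,o,np.round(j,2).tolist()))
    return sorted(r,key=lambda a:a[0])
E
python3 - <<'E'
from h import *
U={}
for n,mid,yaw,e in(("L",(.5977,.1901),.167,((135,366),(278,343))),("R",(.5996,-.1775),-.018,((586,350),(729,350)))):
    u=np.array([np.cos(yaw),np.sin(yaw)]);mid=np.array(mid)
    E=[back("top",(210+a/3.8,130+b/3.8),.095)[:2] for a,b in e];d=E[0]-E[1]
    bm=(E[0]+E[1])/2
    print(n,"pred bar",(mid-.125*u).round(4),"meas",bm.round(4),"len",np.linalg.norm(d).round(3),"yaw",(np.arctan2(d[1],d[0])-np.pi/2).round(3))
    v=np.array([-u[1],u[0]])
    print(" side px of bar ends",[proj("side",np.r_[mid-.125*u+s*v,.095]).round(1).tolist() for s in(.05,-.05)])
    p=np.r_[mid-.125*u,.095+.054]
    for r in best(p,yaw): print(r)
    for th in(1.2,):
        h=mid+.082*u; print(best(np.r_[h-.207*np.cos(th)*u,.09+.207*np.sin(th)+.054],yaw))
im=cv2.imread("pics/side0.png")
cv2.imwrite("pics/sc.png",cv2.resize(im[145:305,235:395],None,fx=3.75,fy=3.75,interpolation=cv2.INTER_CUBIC))
E
```

```text
L pred bar [0.4744 0.1693] meas [0.4741 0.1658] len 0.11 yaw 0.149
 side px of bar ends [[245.2, 165.5], [267.9, 185.6]]
(np.float64(0.6763966973870484), False, array([0.64566832, 0.76361798, 0.        , 0.        ]), [-0.52, 0.62, 0.2, 2.01, -0.23, 0.53, 0.01])
(np.float64(2.4338721663630505), True, array([ 0.76361798, -0.64566832,  0.        , -0.        ]), [-0.06, 0.66, -0.5, 1.99, 0.54, 0.62, 2.39])
[(np.float64(0.6879801055336641), False, array([0.64566832, 0.76361798, 0.        , 0.        ]), [-0.51, 0.57, 0.29, 1.43, -0.17, 1.16, -0.03]), (np.float64(2.747650352552258), True, array([ 0.76361798, -0.64566832,  0.        , -0.        ]), [-0.05, 0.61, -0.52, 1.41, 0.31, 1.2, 2.71])]
R pred bar [ 0.4746 -0.1753] meas [ 0.4737 -0.1784] len 0.109 yaw -0.011
 side px of bar ends [[316.8, 254.1], [341.5, 287.8]]
(np.float64(1.3091532415903129), False, array([0.71344202, 0.70071427, 0.        , 0.        ]), [0.11, 0.64, 0.3, 2.0, -0.34, 0.55, 0.63])
(np.float64(1.741213964114338), True, array([-0.70071427,  0.71344202,  0.        ,  0.        ]), [-0.33, 0.93, 1.13, 2.02, -1.07, 0.97, -1.78])
[(np.float64(1.1447066370810233), False, array([0.71344202, 0.70071427, 0.        , 0.        ]), [-0.05, 0.6, 0.54, 1.44, -0.32, 1.18, 0.51]), (np.float64(2.253350533903046), True, array([-0.70071427,  0.71344202,  0.        ,  0.        ]), [-0.3, 0.79, 1.13, 1.45, -0.72, 1.36, -2.29])]
```

View pics/sc.png

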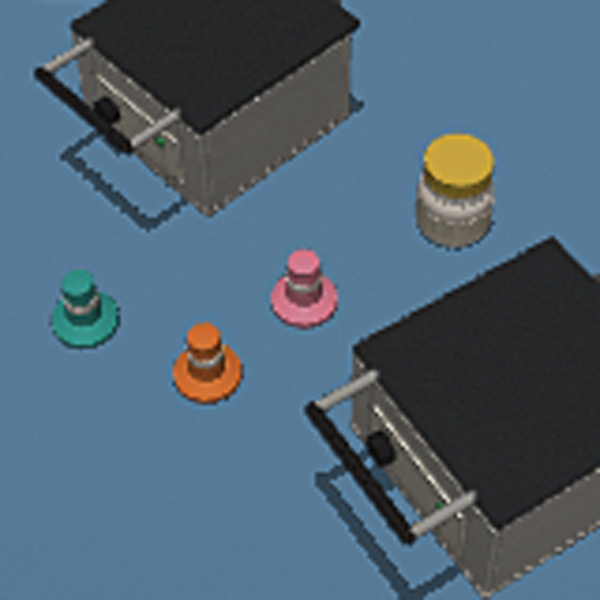

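The side view agrees: bar ends at about (246,164)/(269,184) on the left and (318,253)/(344,289) on the right, within 2 px of the prediction. I'll grip the left bar.

```bash
cat >> h.py <<'E'
UN={"L":((.5977,.1885),.160),"R":((.5994,-.1785),-.015)}
def geo(n):
    mid,yaw=UN[n];u=np.r_[np.cos(yaw),np.sin(yaw),0];m=np.r_[mid,.098]
    return m,yaw,u,np.r_[(m+.082*u)[:2],.09]
def tcp(n,th,off=0):
    m,yaw,u,h=geo(n);return h+.207*(-np.cos(th)*u+np.sin(th)*np.r_[0,0,1])+np.r_[0,0,.054]+off
def F(): return np.array(arm.read_ft_force())
def grip(n):
    m,yaw,u,h=geo(n);p=tcp(n,np.arcsin(.005/.207));o=down(yaw)
    arm.move_gripper(.42,20)
    arm.movep(p+[0,0,.08],o);print("t",arm.read_time(),F().round(2))
    f0=F();arm.line_to(p,.12);print("down",F().round(2))
    arm.move_gripper(0,20);f=F()
    print("grip",arm.read_time(),arm.read_opening(),arm.read_finger_force(),"along u",((f-f0)@u).round(2),"df",(f-f0).round(2),"f0",f0.round(2),"poserr",(np.array(arm.read_tool_pos())-p).round(4))
E
python3 -c "
from h import *
grip('L')"
```

```text
t 2.4167 [-0.25  0.86  0.57]
down [-0.45 -0.88  0.42]
grip 3.575 0.11156645171709657 20.179673731327057 along u 4.18 df [ 4.2   0.23 -0.58] f0 [-0.25  0.86  0.57] poserr [0.0018 0.0004 0.0009]
```

```bash
cat >> h.py <<'E'
def pull(n,th):
    m,yaw,u,h=geo(n);return -(F()-F0)@(np.sin(th)*u+np.cos(th)*np.r_[0,0,1])
F0=np.array([-.25,.86,.57])
def lift(n,off,extra=6):
    off=off*geo(n)[2];b=[]
    for th in np.arange(.1,.805,.1):
        arm.line_to(tcp(n,th,off),.12);b.append(pull(n,th))
        if b[-1]>14: print("blocked",th);break
    print("t",arm.read_time(),"pull",np.round(b,1));th=.8;base=None;tr=[]
    while th<1.35:
        th+=.006;arm.line_to(tcp(n,th,off),.04);p=pull(n,th);tr.append(p)
        if len(tr)<=3: base=np.mean(tr)
        elif p<base+1.2: base=.9*base+.1*p
        if p>base+extra: break
    print("t",arm.read_time(),"th",th,"base",base,"trace",np.round(tr,1),"open",arm.read_opening(),"tool",np.array(arm.read_tool_pos()).round(4),"cmd",tcp(n,th,off).round(4))
E
python3 -c "
from h import *
arm.move_gripper(0,30)
lift('L',.0015)"
```

```text
t 6.35 pull [2.1 2.5 3.1 2.8 2.4 1.8 2.5 2.3]
t 18.6 th 1.0940000000000003 base 1.817089672185239 trace [1.8 2.6 1.9 1.8 1.7 1.7 1.4 2.9 2.3 2.2 2.6 2.9 1.3 1.9 2.6 1.5 2.1 1.7
 2.5 2.5 2.1 2.7 1.4 1.4 2.3 1.8 2.2 2.5 2.  1.5 1.9 1.3 1.3 1.2 1.6 2.
 2.1 1.6 1.  1.7 2.3 2.1 3.  3.3 4.1 5.  6.3 7.3 8.6] open 0.10135746672021605 tool [0.5807 0.1873 0.328 ] cmd [0.5863 0.1867 0.3279]
```

The stop was felt at about 1.06 rad. The pull was only about 2 N, so this is probably the worn lid. I'll let go and watch.

```bash
python3 -c "
from h import *
arm.move_gripper(.6)
print(arm.read_time())
p=np.array(arm.read_tool_pos());arm.line_to(p+[-.0,0,.06],.2)
a=snapshot('side');t0=arm.read_time();arm.pause(2.0);b=snapshot('side')
print(t0,arm.read_time())
c=np.hstack([x[60:260,220:420] for x in(a,b)]);cv2.imwrite('pics/rel.png',cv2.resize(c,None,fx=2,fy=2))"
```

```text
19.0833
19.5833 21.6333
```

View pics/rel.png

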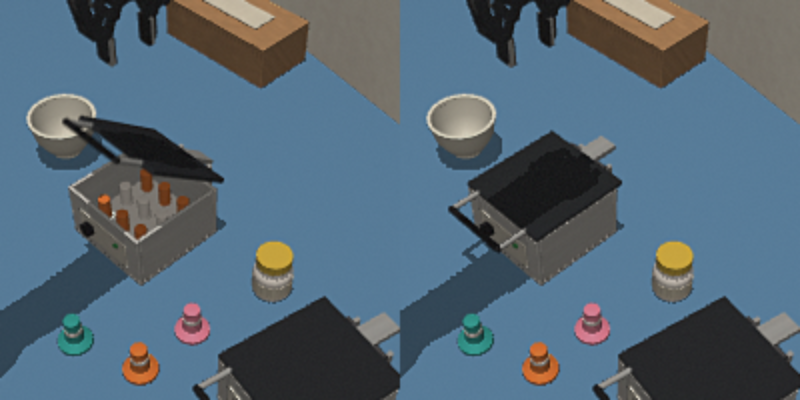

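After release the left lid sank (left frame) and is shut 2 s later (right frame, bar back at crop (475,228)), so the left hinge is worn. Now the right lid.

```bash
sed -i 's/th+=.006/th+=.009/' h.py; python3 -c "
from h import *
grip('R');arm.move_gripper(0,40)
lift('R',.0,7)"
```

```text
t 23.4583 [-0.03  0.08 -0.01]
down [-0.19 -0.15  0.36]
grip 24.6167 0.10374528252724856 20.892764031887054 along u 2.46 df [2.46 0.46 2.  ] f0 [-0.03  0.08 -0.01] poserr [ 0.0015 -0.0002  0.0009]
t 27.3917 pull [ 0.8 -0.8 -0.2 -0.3  0.1  0.9  0.4 -0.6]
t 36.6417 th 1.1329999999999987 base 4.636171489370657 trace [ 1.5  3.9  4.6  5.1  4.3  4.7  4.1  4.1  4.7  4.5  5.3  4.3  4.6  3.6
  5.1  4.9  5.   5.1  5.9  3.5  4.7  5.1  5.   5.6  4.6  5.1  4.5  5.
  5.8  4.1  5.   4.6  5.7  6.6  7.9 10.4 12.6] open 0.09420549466066032 tool [ 0.5857 -0.178   0.331 ] cmd [ 0.5936 -0.1784  0.3315]
```

The right lid pulls at about 4.6 N and meets its stop with roughly 8 N extra. I'll release it, back off upward and check it with the cameras.

```bash
python3 -c "
from h import *
arm.move_gripper(.6)
p=np.array(arm.read_tool_pos());arm.line_to(p+[-.0,0,.08],.2)
arm.pause(.5);a=snapshot('side');arm.pause(.4);b=snapshot('side');t=snapshot('top')
d=cv2.absdiff(a,b)[120:330,280:450].max(2);print('moved px',(d>40).sum(),arm.read_time())
c=np.hstack([b[110:330,220:460],t[120:340,210:450]]);cv2.imwrite('pics/rel2.png',cv2.resize(c,None,fx=1.6,fy=1.6))"
```

```text
moved px 17 38.725
```

View pics/rel2.png

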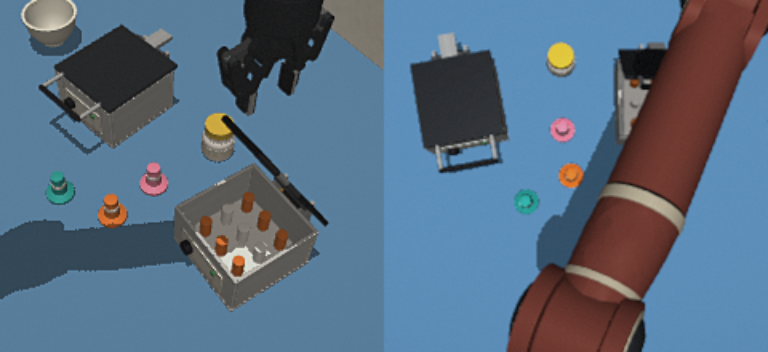

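In the side half of the picture the right lid stands open and still, its bar end at (225,120), and the left lid is shut. Next, the orange marker.

```bash
python3 - <<'E'
from h import *
a=back("top",(210+445/3.8,130+378/3.8),.008);b=back("side",(235+207/3.75,145+373/3.75),.010)
print("marker est",a.round(4),b.round(4))
m=(a+b)/2
if np.linalg.norm((a-b)[:2])>.008: raise SystemExit("disagree")
arm.move_gripper(.6,25)
o=down(-.4)
print(arm.ik([m[0],m[1],.09],o) is not None, arm.ik([.5977,.1885,.188],o) is not None)
p=np.array(arm.read_tool_pos())
arm.movep([m[0],m[1],.26],o)
arm.line_to([m[0],m[1],.091],.2);print("down",arm.read_time(),F().round(1))
arm.move_gripper(0,25);print("opening mm",85*arm.read_opening(),arm.read_finger_force(),F().round(1),arm.read_time())
arm.line_to([m[0],m[1],.26],.2)
print("held mm",85*arm.read_opening(),arm.read_time())
s=snapshot("side");cv2.imwrite("pics/held.png",cv2.resize(s[60:360,150:470],None,fx=2,fy=2))
E
```

```text
marker est [ 0.4607 -0.0167  0.008 ] [ 0.4617 -0.0189  0.01  ]
True True
down 40.9417 [ 0.2  0.3 -0.4]
opening mm 22.86121754815847 24.607506341252474 [-0.8  0.3  6.6] 41.3
held mm 22.7506057050859 42.2917
```

View pics/held.png

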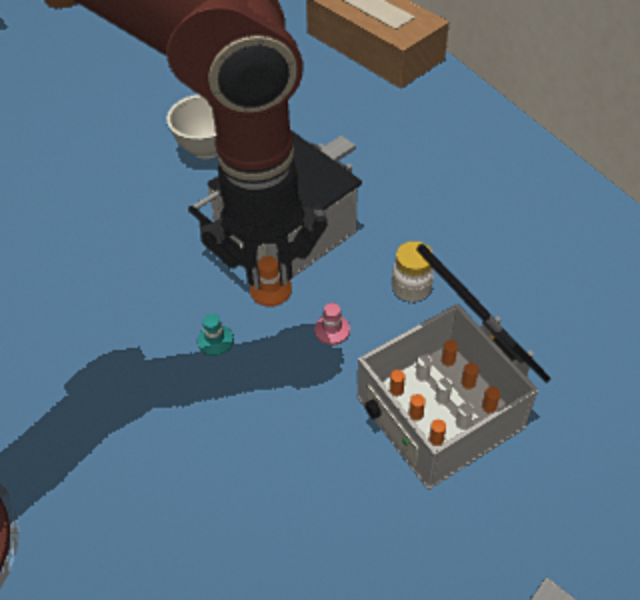

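The orange marker hangs upright between the pads at (270,280), and the right lid is still open. I'll place it on the left lid.

```bash
python3 - <<'E'
from h import *
m=geo("L")[0]
arm.line_to([m[0],m[1],.26],.2)
arm.line_to([m[0],m[1],.196],.15);arm.pause(.2);f0=F()
z=.196
while z>.180:
    z-=.001;arm.line_to([m[0],m[1],z],.03)
    d=(F()-f0)[2]
    if d>2: break
print("contact z",z,d,"dev",(np.array(arm.read_tool_pos())-[m[0],m[1],z]).round(4),arm.read_time())
arm.move_gripper(.6);arm.pause(.2)
arm.line_to([m[0],m[1],.30],.12)
t=snapshot("side");print(arm.read_time())
arm.line_to([.45,.0,.36],.25);arm.pause(.3)
w=snapshot("top");s=snapshot("side");print(arm.read_time())
c=np.hstack([s[110:330,220:460],w[120:340,210:450]]);cv2.imwrite('pics/end.png',cv2.resize(c,None,fx=1.6,fy=1.6))
E
```

```text
contact z 0.19 3.0941599746999584 dev [ 0.0001 -0.      0.0006] 46.0
47.7
49.2417
```

View pics/end.png

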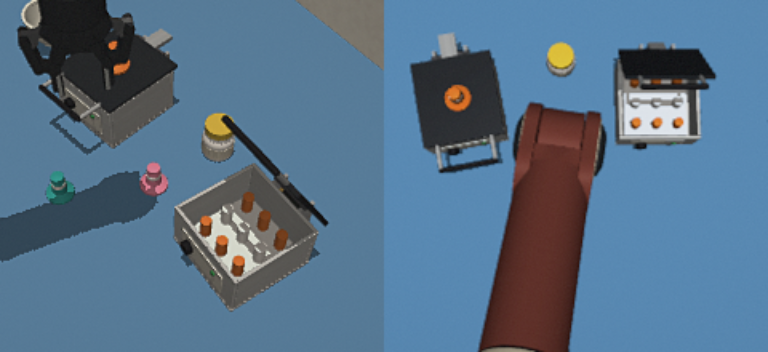

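The marker stands upright near the middle of the shut left lid (top half, (457,98)), and the right lid is still open. I'm handing the job in.

```bash
python3 -c "
from station import ticket
print(ticket.finish_job())"
```

```text
the job is handed in; nothing more can be done
None
```

The left warmer's lid is the worn one: it is shut with the orange marker upright near its middle, the sound right lid stands open against its stop, and the job is handed in at about 49 s, with no verdict returned.

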